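Cap the release-agent pot and hold it in the vent position

TASK

Push the square release-agent pot along the bench into the fork bracket until it is fully home against the stop, so that it cannot turn. Then put the bayonet cap with the bar grip into the pot's neck and turn it clockwise half-way to its lock (the vent position: lugs caught under the collar, lock not yet clicked), and finish holding it there by its grip while the air is bled: do not let go. Keep the pot standing on the bench, do not let the lock click, and leave the other things where they lie.

Things in the scene. Friction and masses are not known exactly. Their poses are not given: they have to be found in the camera images.
- pot: release-agent pot: square grey tank, loose on the bench, 96 x 96 mm, 60 mm tall, edges slightly rounded, about 0.8 kg; on top a round bright neck (outer diameter 73 mm, 60 to 84 mm above the bench). Origin: centre of its underside; z up, x and y normal to its flat sides; at the start its +x points roughly into the fork
- neck (a point): centre of the neck's rim, 84 mm above the pot's underside; axes as the pot's. The mouth is a collar, bore 51 mm, 6 mm thick, flush with the rim, with two slots 40 deg wide on the pot's +x and -x sides for the cap's lugs. 7 mm down is a sprung valve plate (3 N at first touch, 7 N pressed down 9 mm); it lifts the cap until its lugs bear on the collar
- lock (a point): on the neck's rim, at one of the two cast ribs that mark where the lugs lock. From the slots the cap turns clockwise only, seen from above (the other way it stops after some 8 deg). At the ribs, 80 deg on, each lug springs up into a notch under the collar: the lock click. Half-way is 40 deg. Torque is small, below 0.3 N m
- seat (a point): where the centre of the pot's underside is when home in the fork bracket; x points into the fork, from mouth to stop; z up. Bracket: dark steel bars 26 mm high, bolted down: two cheeks 100 mm apart, from 20 mm before this point on, flared mouth (131 mm wide) from 67 mm before it, stop bar 49 mm beyond it. Home, the pot's rear face is 48 mm before this point
- cap_grip (a point): centre of the bar grip of the bayonet cap, which stands upright on its plug, loose, left or right of the bracket (changing places with the roller). Bar 52 mm long (x), 16 mm thick (y), 28 mm tall, on a 70 mm flange 6 mm thick. This point is 36 mm above the plug's underside and 14 mm below the bar's top. z up. A half turn of the cap makes no difference
- cap: the bayonet cap, bright aluminium, 0.22 kg, 50 mm tall; origin: centre of the plug's underside. Plug 48 mm diameter, 16 mm long, two lugs 11 mm wide, 59 mm over both, along +x and -x in line with the bar, 3 to 8 mm above the plug's underside. Grip centre above the neck's rim: 20 mm with the flange pressed on the rim, 22 mm with lugs bearing on the collar, 24.5 mm locked
- roller: bystander: rubber-tyred pressure roller lying flat, 60 mm diameter, 30 mm tall
- tin: bystander: round jar, 64 mm diameter, 75 mm tall
- spanner: bystander: spanner, 170 mm long
- brush: bystander: brush, 180 mm long
- offcut: bystander: board offcut 110 x 70 x 18 mm
- collar: bystander: steel shaft collar, 40 mm diameter, 14 mm tall

How it is judged (in metres and radians):
On the way, in this order (a step that is already met when the one before it is completed fails the run):
1. the pot stands fully home in the fork bracket, the cap not yet in its neck (horizontal distance between pot and seat below 0.007 m and angle between the x axis of pot and the x axis of seat, either way round below 0.07 rad and horizontal distance between cap_grip and neck above 0.05 m), for 0.2 s.
2. the cap's lugs have gone down through the slots, below the collar (horizontal distance between cap_grip and neck below 0.004 m and z of cap_grip in the frame of neck below 0.0235 m and angle between the x axis of cap_grip and the x axis of pot, either way round below 0.4 rad), for 0.1 s.
At the end, for the whole second after the job is handed in: pot flat and home in the fork (within 8 mm, 4.5 deg); cap level in the neck, lugs under the collar (on axis within 4 mm, grip at most 23.5 mm above the rim), turned clockwise 29 to 51 deg from the slots, still, and gripped at its bar by the fingers (over 3 N) (horizontal distance between pot and seat below 0.008 m and angle between the x axis of pot and the x axis of seat, either way round below 0.08 rad and height (world z) of pot below 0.004 m and angle between pot's own z axis and vertical below 0.05 rad and horizontal distance between cap_grip and neck below 0.004 m and z of cap_grip in the frame of neck below 0.0235 m and angle between cap_grip's own z axis and vertical below 0.08 rad and angle between the x axis of cap_grip and the x axis of pot, either way round between 0.5 and 0.9 rad and ((x of lock in the frame of cap_grip above 0 m and y of lock in the frame of cap_grip below 0 m) or (x of lock in the frame of cap_grip below 0 m and y of lock in the frame of cap_grip above 0 m)) and contact force between the fingers and cap above 3 N and distance between the grasp point and cap_grip below 0.03 m and linear speed of cap below 0.02 m/s); the arm keeps its last pose, push and grip.
It fails at once if the cap is turned on to its lock (past 60 degrees in the neck) (horizontal distance between cap_grip and neck below 0.006 m and z of cap_grip in the frame of neck below 0.0275 m and angle between the x axis of cap_grip and the x axis of pot, either way round above 1.05 rad).
It fails at once if the pot is lifted off the bench or tipped (height (world z) of pot above 0.015 m or angle between pot's own z axis and vertical above 0.2 rad).
It fails at once if a bystander is moved by more than 25 mm (distance of any of roller, tin, spanner, brush, offcut, collar from where it was at the start of the episode above 0.025 m).
It also fails if it takes over 67 s, if anything falls off the work surface, if the arm or the gripper's body presses on something with over 40 N, if the wrist force passes 120 N, or if a joint passes its speed limit or range.

ROBOT

A 6-joint arm with a two-finger parallel gripper is mounted at the origin on the work surface. World frame = base frame: x ahead of the robot, y to its left, z up, the work surface at z = 0. Lengths are in m, angles in degrees, forces in N, time in s.
With the tool pointing down it reaches from about 0.25 to 0.725 m from the base axis. Payload 9.7 kg.
Tool frame: the origin (TCP) lies where the fingers leave the gripper's body, on its centre line; the fingertips stand 73 mm ahead of it and the grasp point (between the pads) lies 54 mm ahead of it; z points along the fingers, y is the line along which they close (so a half turn about z gives the same grasp; the last joint's range is limited). The gripper opens to 85 mm and grips with 20 to 120 N. Pads are 22 mm wide; open, the fingers measure 114 mm over their backs; the gripper's body (76 mm by 85 mm) begins 54 mm behind the grasp point. The pads swing forward as they close: fully open they stand 13 mm farther back than shut.
Start: joints at [0, 4.979, 10.078, 95.1, 0, 90], TCP at [0.55, -0, 0.304] pointing down, gripper open.
Joint ranges: [-179.16, 179.16], [-48.56, 103.87], [-65.8, 70.77], [-126.05, 130.52], [-82.76, 87.17], [-180, 180]. Speed limits (degrees/s): [127.2, 127.2, 147.25, 180, 180, 180].

INTERFACE

Orientations are given as [roll, pitch, yaw] about the fixed x, y, z axes, in that order (R = Rz(yaw) Ry(pitch) Rx(roll)).
In Python, from workcell import sensors, imaging, bot gives the robot as it stands.
- The arm moves only by the tool apply_moves, never from a script. Its argument "rows" is a list of rows, each a list of 3 entries, a list of its own where there are three numbers: the shift along the tool's x, y, z in units of 10 cm (1.0 is 10 cm), then the turn, a rotation vector about the tool's x, y, z in units of 30 degrees (1.0 is 30 degrees), then the opening, from 0 (shut) to 1 (fully open). A call has 1 to 20 rows; each row is the pose to reach, as a shift and turn from the pose commanded when the call began, along the tool's axes at that moment; what a row does not reach only later rows make up. A row lasts 1/10 s, in which the tool goes at most 50 mm and 8.59 degrees, less where a joint would pass 70% of its speed; a pose out of reach is approached as far as the arm can. A call with a number of a shift or a turn outside -1 to 1 is refused whole. A call with a gripper value outside its range is refused whole. The fingers move at their own pace and stop on an object; "force" is the grip in N (left out, the last holds). Time passes only in rows, so rows that repeat a pose let the fingers close. It gives the time, the measured TCP pose, the force, the opening and the grip force at its end, in the units of the state.
- sensors.get_obs(): the state, without advancing time (a new reading comes with each control period).
- imaging.camera(name): name is "scene" or "side" or "wrist"; returns (picture, depth): 480x640x3 uint8, red, green, blue; 480x640 float32, m along the optical axis (not along the pixel's ray), 0 where there is no reading.
- imaging.get_calibration(name): a dict with "intrinsics" (3x3 intrinsics, pixels), "dist_coeffs" ([k1, k2, p1, p2, k3] as OpenCV has them; the pictures are not rectified), "world_from_camera" (4x4, takes a point from camera to world coordinates). Camera axes: x right, y down, z forward; pixel columns grow to the right and rows downward; lengths in m; the calibration is good to about 2 mm. A picture is of the moment at which its call begins: read the wrist's pose just before it. get_calibration takes no time and is no camera call; for the wrist camera it gives the pose at the moment of the call.
- bot.job_done(): hands the job in; it is judged then, once.
The state is a dict: "time": time; "q": joint angles; "qd": joint speeds; "joint_efforts": joint torques, N m; "ee_pos": TCP position; "tcp_rot": TCP orientation; "wrist_force": force on the tool from outside, world axes, zero at the start; "torque": the same for the moment, N m; "opening": finger opening in m; "grasp_force": force on a finger pad.
Only numpy, scipy, OpenCV 4.12 (cv2) and the standard library are available. Lean on these libraries where they do the work, as an engineer would, in place of code of your own. Each camera call takes 0.05 s, during which the arm holds its last target. There are 200 camera calls.

## Working session

There is one attempt and no reset: what is moved stays moved. The work goes in short steps, Python scripts to look and compute and a tool call to move; the robot and the scene stay as the last step left them, time stands still between calls to the robot, and variables do not carry over. Pictures are saved under pics/ and viewed, at most 10 in all, crops included, and the job is handed in when it is done.

Besides the shell and the picture viewer there is one more tool, called after "Request:" by a JSON object that holds its "name" and its "arguments". apply_moves: Moves the arm, as the interface text tells. Its arguments: {"type":"object","properties":{"rows":{"type":"array"},"force":{"type":"number"}},"required":["rows"]}

```bash
mkdir -p pics; ls
cat > h.py <<'E'
import numpy as np, cv2
from workcell import sensors, imaging, bot
def grab(n,f):
    c=imaging.get_calibration(n); p,d=imaging.camera(n)
    cv2.imwrite(f'pics/{f}.png',p[:,:,::-1]); np.savez(f'{f}.npz',p=p,d=d,K=c['intrinsics'],D=c['dist_coeffs'],T=c['world_from_camera'])
def load(f): return np.load(f+'.npz')
def cloud(z):
    K,D,T,d=np.array(z['K'],float),np.array(z['D'],float),z['T'],z['d']
    v,u=np.mgrid[:480,:640]
    n=cv2.undistortPoints(np.stack([u,v],-1).reshape(-1,1,2).astype(float),K,D).reshape(480,640,2)
    P=np.dstack([n*d[...,None],d])
    W=P@T[:3,:3].T+T[:3,3]; W[d==0]=np.nan
    return W
E
python3 - <<'E'
from h import *
print({k:np.round(v,3) for k,v in sensors.get_obs().items()})
for n in('scene','side'): grab(n,n+'0'); print(n,np.round(imaging.get_calibration(n)['world_from_camera'],3).tolist())
W=cloud(load('scene0')); print(np.nanmin(W,(0,1)),np.nanmax(W,(0,1)))
E
```

```text
pics
{'time': np.float64(0.0), 'q': array([-0.0000e+00,  5.0110e+00,  1.0036e+01,  9.5100e+01,  1.0000e-03,
        9.0001e+01]), 'qd': array([ 0.072, -0.063,  0.011,  0.048, -0.016, -0.004]), 'joint_efforts': array([ 1.0000e-03, -5.2039e+01,  4.6480e+01,  1.6000e-02,  0.0000e+00,
       -0.0000e+00]), 'ee_pos': array([ 0.55 , -0.   ,  0.303]), 'tcp_rot': array([-1.79925e+02, -1.00000e-03,  8.99990e+01]), 'wrist_force': array([-0.339,  0.655,  0.371]), 'torque': array([ 0.062, -0.004,  0.007]), 'grasp_force': np.float64(0.0), 'opening': np.float64(0.085)}
scene [[-0.472, 0.517, -0.714, 1.354], [0.882, 0.263, -0.392, 0.415], [-0.015, -0.814, -0.58, 0.698], [0.0, 0.0, 0.0, 1.0]]
side [[-0.962, -0.15, 0.227, 0.301], [-0.272, 0.502, -0.821, 1.057], [0.009, -0.852, -0.524, 0.756], [0.0, 0.0, 0.0, 1.0]]
[-2.22873568 -2.11053077 -0.76782048] [1.21767742 0.73983574 0.57264693]
```

View pics/scene0.png

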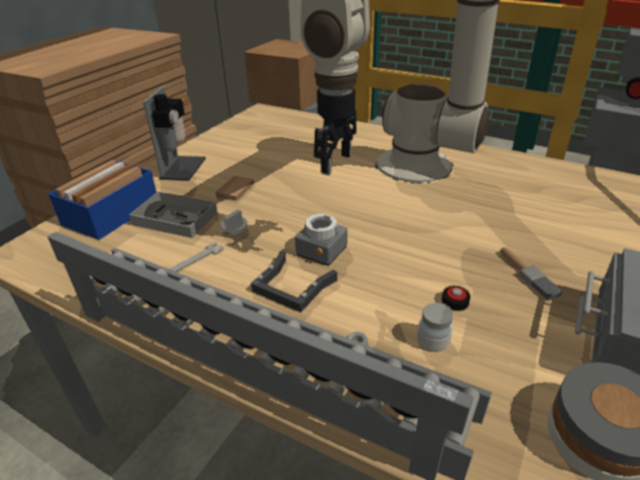

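The scene view shows the pot at (320,240), the fork at (295,285), and the cap at (234,222). The roller is at (456,297), the tin at (435,327), and the spanner at (195,260).

Run:
```python
from h import *
# top-down height map, 1 mm/px: col = y from +0.45 to -0.35 ; row = x from 0.9 to 0.3
img=np.zeros((600,800,3),np.uint8); zb=np.full((600,800),-1.)
for n in('scene0','side0'):
    z=load(n);W=cloud(z);m=np.isfinite(W[...,2])&(W[...,2]<.12)&(W[...,2]>-.02)
    P=W[m];C=z['p'][m]
    r=((0.9-P[:,0])*1000).astype(int);c=((.45-P[:,1])*1000).astype(int)
    ok=(r>=0)&(r<599)&(c>=0)&(c<799)
    for a,b,h,col in zip(r[ok],c[ok],P[ok,2],C[ok]):
        for da in(0,1):
            for db in (0,1):
                if h>zb[a+da,b+db]: zb[a+da,b+db]=h; img[a+da,b+db]=(int(min(255,max(0,h*2500))),col[1],col[0])
for i in range(0,600,100): cv2.line(img,(0,i),(799,i),(0,255,255),1)
for i in range(50,800,100): cv2.line(img,(i,0),(i,599),(0,255,255),1)
cv2.imwrite('pics/top.png',img)
for n,uv in(('scene0',[(320,222),(234,222),(295,285),(456,297)]),):
    W=cloud(load(n))
    for u,v in uv: print(u,v,np.round(W[v,u],3))
```

```text
320 222 [ 0.538 -0.05   0.077]
234 222 [ 0.574 -0.285  0.028]
295 285 [ 0.685 -0.035 -0.001]
456 297 [0.591 0.3   0.026]
```

View pics/top.png

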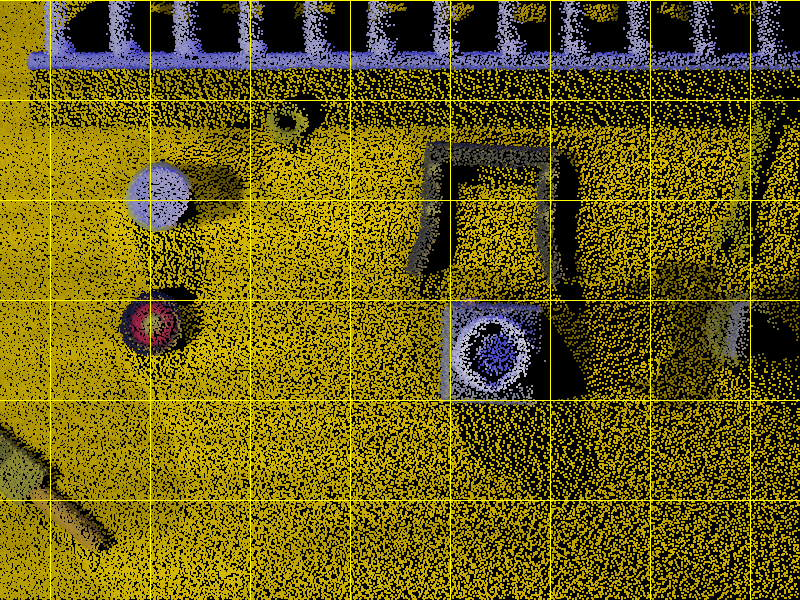

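View pics/side0.png

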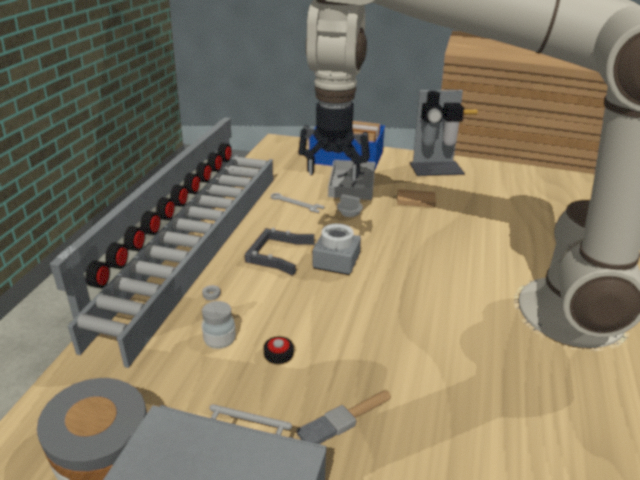

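The top map puts the pot's neck near x=0.547, y=-0.041, with the fork ahead of it at +x and turned a few degrees. In the side view the cap is at (349,205), which is about (0.575,-0.285) in world x, y. I'll use the wrist camera for a closer measurement.

Run:
```python
from h import *
grab('wrist','w0'); z=load('w0'); W=cloud(z); print(np.round(z['T'],3).tolist(), z['K'].tolist())
for p in [(0,0),(639,0),(0,479),(639,479),(320,240)]: print(p,np.round(W[p[1],p[0]],3))
```

```text
[[1.0, 0.001, -0.001, 0.55], [0.0, -0.96, -0.279, 0.072], [-0.001, 0.279, -0.96, 0.373], [0.0, 0.0, 0.0, 1.0]] [[342.35746819180076, 0.0, 316.3905873396509], [0.0, 342.35746819180076, 241.09670483936506], [0.0, 0.0, 1.0]]
(0, 0) [0.221 0.224 0.001]
(639, 0) [0.834 0.202 0.058]
(0, 479) [0.49  0.013 0.331]
(639, 479) [0.61  0.013 0.331]
(320, 240) [ 0.553 -0.011  0.084]
```

View pics/w0.png

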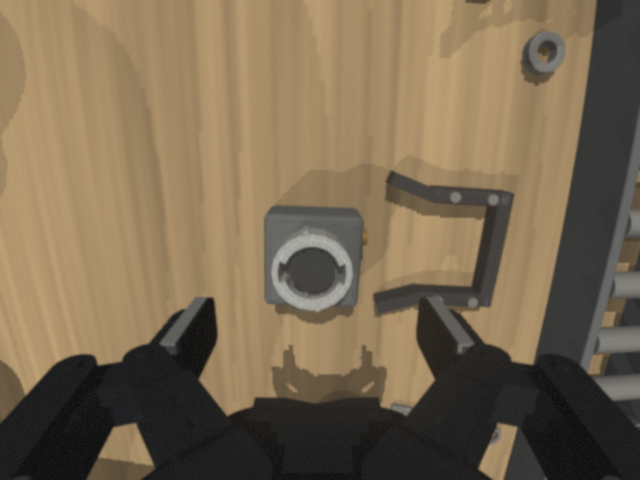

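The wrist view shows the pot (270–360, 207–305) with its neck centred at (313,271). The fork's stop bar runs (505,195)–(480,303), its cheeks are at rows 195 and 295, and the mouth is at col ~385. Next I'll fit poses from the depth.

Run:
```python
from h import *
z=load('w0');W=cloud(z);X,Y,Z=W[...,0],W[...,1],W[...,2]
u=np.arange(640)[None,:]+0*X; v=np.arange(480)[:,None]+0*X
roi=(u>260)&(u<370)&(v>200)&(v<312)
n=roi&(Z>.080)&(Z<.089); P=W[n]
(c,r)=cv2.minEnclosingCircle(P[:,:2].astype(np.float32)); print('neck',c,r,np.median(P[:,2]))
t=roi&(Z>.055)&(Z<.089)
b=cv2.minAreaRect(W[t][:,:2].astype(np.float32)); print('pot rect',b)
f=(u>370)&(u<520)&(v>165)&(v<320)&(Z>.021)&(Z<.030)&(X<.78)&(X>.6)
P=W[f]; print('fork',len(P),np.median(P[:,2]),P.min(0),P.max(0))
img=np.zeros((300,400),np.uint8)
stop=P[(P[:,0]>.725)&(P[:,1]<.0)&(P[:,1]>-.08)]
def line(Q,ax):
    a=np.polyfit(Q[:,ax],Q[:,1-ax],1); res=Q[:,1-ax]-np.polyval(a,Q[:,ax]); return np.degrees(np.arctan(a[0])),a,np.percentile(res,[2,98])
print('stop x(y)',len(stop),line(stop,1))
for s,nm in((1,'L'),(-1,'R')):
    Q=P[(P[:,0]>.675)&(P[:,0]<.715)&(s*(P[:,1]+.04)>.03)]
    print(nm,len(Q),line(Q,0),np.polyval(line(Q,0)[1],.69))
```

```text
neck (0.5447849631309509, -0.04222393408417702) 0.03929534927010536 0.08367954799363936
pot rect ((0.5450403094291687, -0.044123172760009766), (0.09745928645133972, 0.0942220687866211), 88.29130554199219)
fork 4356 0.025565345944111667 [ 0.61654733 -0.11367534  0.02100039] [0.75473588 0.04318587 0.02997067]
stop x(y) 1085 (np.float64(3.569045010076906), array([0.06237228, 0.74531004]), array([-0.00699932,  0.00841468]))
L 511 (np.float64(-3.259095366125213), array([-0.05694337,  0.05914533]), array([-0.00832116,  0.00742627])) 0.019854401878440488
R 373 (np.float64(-12.335820147938131), array([-0.21869025,  0.05760725]), array([-0.00859013,  0.00734042])) -0.09328902540221297
```

Run:
```python
from h import *
for n in('scene0','side0'):
    W=cloud(load(n));m=(W[...,0]>.5)&(W[...,0]<.65)&(W[...,1]<-.23)&(W[...,1]>-.36)
    P=W[m&(W[...,2]>.006)&(W[...,2]<.07)]; print(n,len(P),P.min(0),P.max(0))
    Q=P[P[:,2]>.036]; print(Q.mean(0) if len(Q) else '', cv2.minAreaRect(Q[:,:2].astype(np.float32)) if len(Q)>4 else '')
```

```text
scene0 450 [ 0.53692821 -0.32762411  0.00611717] [ 0.64970067 -0.25507079  0.05182566]
[ 0.5751827  -0.28840845  0.04549875] ((0.5715245008468628, -0.2903693616390228), (0.020327426493167877, 0.05419036000967026), 78.66930389404297)
side0 402 [ 0.5346496  -0.35987153  0.00626231] [ 0.64965982 -0.25060755  0.05300802]
[ 0.56845228 -0.28402554  0.04531487] ((0.5695925354957581, -0.2877492606639862), (0.022641649469733238, 0.053791146725416183), 80.60757446289062)
```

Request:
{"name": "apply_moves", "arguments": {"rows": [[[-0.425,-0.05,0.3],[0,0,0.06],1],[[-0.425,-0.05,0.7],[0,0,0.06],1],[[-0.425,-0.05,1.0],[0,0,0.06],1],[[-0.425,-0.05,1.0],[0,0,0.06],1],[[-0.425,-0.05,1.0],[0,0,0.06],1]]}}

```text
time: 0.65
ee_pos: [0.5449, -0.0424, 0.2045]
tcp_rot: [-180.0, -0.0, 88.2]
wrist_force: [0.7, 0.0, 1.2]
opening: 0.0858
grasp_force: 0.0
```

Request:
{"name": "apply_moves", "arguments": {"rows": [[[0,0,0.35],[0,0,0],1],[[0,0,0.6],[0,0,0],1],[[0,0,0.75],[0,0,0],1],[[0,0,0.75],[0,0,0],1],[[0,0,0.75],[0,0,0],0.7],[[0,0,0.75],[0,0,0],0.7],[[0,0,0.75],[0,0,0],0.7],[[0,0,0.75],[0,0,0],0.7]], "force": 25}}

```text
time: 1.45
ee_pos: [0.5454, -0.0424, 0.131]
tcp_rot: [179.9, -0.0, 88.2]
wrist_force: [-4.0, 1.0, 7.3]
opening: 0.0726
grasp_force: 30.9
```

Request:
{"name": "apply_moves", "arguments": {"rows": [[[0.03,0.12,0],[0,0,0.01],0.7],[[0.07,0.27,0],[0,0,0.03],0.7],[[0.11,0.42,0],[0,0,0.05],0.7],[[0.12,0.55,0],[0,0,0.06],0.7],[[0.12,0.65,0],[0,0,0.06],0.7],[[0.115,0.75,0],[0,0,0.06],0.7],[[0.115,0.85,0],[0,0,0.06],0.7],[[0.11,0.95,0],[0,0,0.06],0.7],[[0.11,0.95,0],[0,0,0.06],0.7]]}}

```text
time: 2.35
ee_pos: [0.6413, -0.0345, 0.131]
tcp_rot: [179.9, -0.0, 86.4]
wrist_force: [-2.5, -0.2, 6.3]
opening: 0.0722
grasp_force: 30.8
```

Run:
```python
from h import *
grab('wrist','w1')
```

```text
(no output)
```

View pics/w1.png

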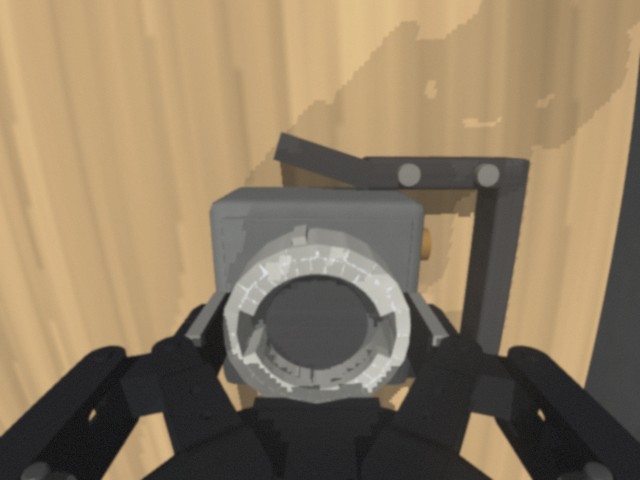

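The pot is straight in the mouth, with its side edge parallel to the cheek at (365–525,172), and the stop bar is ahead at (490,250). I'll keep pushing.

Request:
{"name": "apply_moves", "arguments": {"rows": [[[0,0.1,0],[0,0,0],0.7],[[0,0.2,0],[0,0,0],0.7],[[0,0.28,0],[0,0,0],0.7],[[0,0.34,0],[0,0,0],0.7],[[0,0.37,0],[0,0,0],0.7],[[0,0.37,0],[0,0,0],0.7]]}}

```text
time: 3.0
ee_pos: [0.6772, -0.0368, 0.1311]
tcp_rot: [180.0, 0.0, 86.4]
wrist_force: [-8.7, 0.0, 8.5]
opening: 0.0725
grasp_force: 31.3
```

Run:
```python
from h import *
grab('wrist','w2');z=load('w2');W=cloud(z);X,Y,Z=W[...,0],W[...,1],W[...,2]
v,u=np.mgrid[:480,:640]
b=(Z>.021)&(Z<.030)&(X<.78)
P=W[b&(Y>-.03)&(Y<.005)&(X>.72)]; a=np.polyfit(P[:,1],P[:,0],1); r=P[:,0]-np.polyval(a,P[:,1]); print('stop',len(P),a,np.degrees(np.arctan(a[0])),np.percentile(r,[3,97]))
P=W[b&(Y>.005)&(Y<.035)&(X>.67)&(X<.72)]; a=np.polyfit(P[:,0],P[:,1],1); r=P[:,1]-np.polyval(a,P[:,0]); print('L',len(P),a,np.degrees(np.arctan(a[0])),np.percentile(r,[3,97]))
t=(Z>.057)&(Z<.063)&(abs(X-.68)<.07)&(Y>-.09)&(Y<.03); P=W[t]; print('top',P.min(0),P.max(0), [np.percentile(P[(P[:,1]>y)&(P[:,1]<y+.01),0],[1,99]).round(4) for y in(-.02,-.01,0)],[np.percentile(P[(P[:,0]>x)&(P[:,0]<x+.01),1],99).round(4) for x in(.65,.67,.69,.7)])
```

```text
stop 1767 [-0.01118605  0.74519362] -0.6408867266510966 [-0.00711161  0.0074149 ]
L 3066 [-0.04960935  0.05275875] -2.8400777912224293 [-0.00854797  0.00810789]
top [ 0.62852635 -0.08399428  0.05700028] [0.72498428 0.01204748 0.06299861] [array([0.6345, 0.7222]), array([0.6352, 0.7225]), array([0.6365, 0.7218])] [np.float64(0.0096), np.float64(0.0087), np.float64(0.0067), np.float64(0.0056)]
```

Request:
{"name": "apply_moves", "arguments": {"rows": [[[0,0.03,0],[0,0,0],0.7],[[0,0.05,0],[0,0,0],0.7],[[0,0.07,0],[0,0,0],0.7],[[0,0.08,0],[0,0,0],0.7],[[0,0.08,0],[0,0,0],0.7]]}}

```text
time: 3.55
ee_pos: [0.6848, -0.0373, 0.1311]
tcp_rot: [-180.0, -0.0, 86.4]
wrist_force: [-9.4, 1.1, 8.4]
opening: 0.0726
grasp_force: 31.4
```

Request:
{"name": "apply_moves", "arguments": {"rows": [[[0,0.015,0],[0,0,0],0.7],[[0,0.03,0],[0,0,0],0.7],[[0,0.03,0],[0,0,0],0.7]]}}

```text
time: 3.85
ee_pos: [0.6878, -0.0375, 0.1311]
tcp_rot: [180.0, 0.0, 86.4]
wrist_force: [-10.5, 0.4, 9.4]
opening: 0.0726
grasp_force: 31.4
```

Request:
{"name": "apply_moves", "arguments": {"rows": [[[0,0.015,0],[0,0,0],0.7],[[0,0.03,0],[0,0,0],0.7],[[0,0.03,0],[0,0,0],0.7]]}}

```text
time: 4.15
ee_pos: [0.6889, -0.0376, 0.1312]
tcp_rot: [-179.8, 0.0, 86.4]
wrist_force: [-22.0, -0.3, 15.4]
opening: 0.0725
grasp_force: 32.3
```

Request:
{"name": "apply_moves", "arguments": {"rows": [[[0,0.02,0],[0,0,0],0.7],[[0,0.02,0],[0,0,0],0.7],[[0,0.02,0],[0,0,0],0.7]]}}

```text
time: 4.45
ee_pos: [0.6895, -0.0378, 0.1313]
tcp_rot: [-179.6, 0.0, 86.4]
wrist_force: [-29.8, -0.3, 21.0]
opening: 0.0724
grasp_force: 33.2
```

The pot is firmly against the stop. I'll relax the push, release and rise.

Request:
{"name": "apply_moves", "arguments": {"rows": [[[0,-0.02,0],[0,0,0],0.7],[[0,-0.025,0],[0,0,0],1],[[0,-0.03,0],[0,0,0],1],[[0,-0.03,0],[0,0,0],1],[[0,-0.03,-0.2],[0,0,0],1],[[0,-0.03,-0.5],[0,0,0],1],[[0,-0.03,-0.8],[0,0,0],1],[[0,-0.03,-1.0],[0,0,0],1],[[0,-0.03,-1.0],[0,0,0],1]]}}

```text
time: 5.35
ee_pos: [0.6914, -0.0377, 0.2328]
tcp_rot: [179.7, -0.0, 86.4]
wrist_force: [0.6, 0.8, 0.5]
opening: 0.0851
grasp_force: 0.0
```

```bash
cat > pot.py <<'E'
from h import *
def pot(f):
    z=load(f);W=cloud(z);X,Y,Z=W[...,0],W[...,1],W[...,2]
    R=(abs(X-.69)<.065)&(abs(Y+.04)<.065)
    P=W[R&(Z>.081)&(Z<.087)]; 
    A=np.c_[2*P[:,:2],np.ones(len(P))]; 
    c,r=cv2.minEnclosingCircle(P[:,:2].astype(np.float32)); print('neck',len(P),c,r,np.median(P[:,2]))
    b=cv2.minAreaRect(W[R&(Z>.055)&(Z<.063)][:,:2].astype(np.float32)); print('pot',b)
E
python3 - <<'E'
from pot import *
grab('wrist','w3'); pot('w3'); o=sensors.get_obs(); print(o['ee_pos'],o['tcp_rot'],o['q'],o['wrist_force'])
E
```

```text
neck 4311 (0.6883088946342468, -0.03753165155649185) 0.039431244134902954 0.0837264027823035
pot ((0.6877595782279968, -0.03913877159357071), (0.09752846509218216, 0.09390958398580551), 86.32123565673828)
[ 0.69101455 -0.03764373  0.23048122] [ 1.79808956e+02 -1.60768961e-03  8.64011913e+01] [-3.11816633e+00  2.42701535e+01  2.51661970e+01  9.07049926e+01
  5.01549437e-06  9.04806451e+01] [ 1.14264461 -0.95418587 -0.71463386]
```

Request:
{"name": "apply_moves", "arguments": {"rows": [[[-0.25,-0.1,0],[0,0,-0.25],1],[[-0.45,-0.2,0],[0,0,-0.5],1],[[-0.7,-0.3,0],[0,0,-0.75],1],[[-0.9,-0.4,0],[0,0,-1],1],[[-0.9,-0.4,0],[0,0,-1],1],[[-0.9,-0.4,0],[0,0,-1],1]]}}

```text
time: 6.0
ee_pos: [0.6445, -0.1251, 0.2278]
tcp_rot: [-180.0, -0.1, 116.2]
wrist_force: [0.9, 0.1, -0.5]
opening: 0.0855
grasp_force: 0.0
```

Request:
{"name": "apply_moves", "arguments": {"rows": [[[-0.15,-0.2,0],[0,0,-0.25],1],[[-0.3,-0.4,0],[0,0,-0.5],1],[[-0.45,-0.65,0],[0,0,-0.75],1],[[-0.58,-0.85,0],[0,0,-1],1],[[-0.58,-0.85,0],[0,0,-1],1],[[-0.58,-0.85,0],[0,0,-1],1]]}}

```text
time: 6.6
ee_pos: [0.5947, -0.2141, 0.2284]
tcp_rot: [180.0, -0.0, 146.2]
wrist_force: [-0.2, 0.6, -0.4]
opening: 0.0853
grasp_force: 0.0
```

Request:
{"name": "apply_moves", "arguments": {"rows": [[[-0.05,-0.2,0],[0,0,-0.25],1],[[-0.1,-0.4,0],[0,0,-0.5],1],[[-0.2,-0.6,0],[0,0,-0.75],1],[[-0.21,-0.75,0],[0,0,-0.79],1],[[-0.21,-0.75,0],[0,0,-0.79],1],[[-0.21,-0.75,0],[0,0,-0.79],1]]}}

```text
time: 7.2
ee_pos: [0.571, -0.2877, 0.2286]
tcp_rot: [180.0, -0.0, 170.0]
wrist_force: [0.0, 0.2, -0.1]
opening: 0.0854
grasp_force: 0.0
```

Run:
```python
from h import *
o=sensors.get_obs(); print(o['time'],o['ee_pos'],o['tcp_rot'],o['q'])
grab('wrist','w4');W=cloud(load('w4'));X,Y,Z=W[...,0],W[...,1],W[...,2]
R=(abs(X-.571)<.06)&(abs(Y+.288)<.06)
Q=W[R&(Z>.042)&(Z<.056)]; print('bar',len(Q),np.median(Q[:,2]),cv2.minAreaRect(Q[:,:2].astype(np.float32)),np.median(Q,0))
Q=W[R&(Z>.016)&(Z<.027)]; print('fl',len(Q),cv2.minEnclosingCircle(Q[:,:2].astype(np.float32)))
```

```text
7.2 [ 0.57098828 -0.28770242  0.22856313] [ 1.79971428e+02 -1.17468193e-02  1.69981038e+02] [-2.67500150e+01  1.65882393e+01  1.51036920e+01  8.85349274e+01
  2.39806179e-02 -1.67310540e+01]
bar 1392 0.049522870888932424 ((0.5682662725448608, -0.289969265460968), (0.01597527414560318, 0.05123613774776459), 80.27796936035156) [ 0.56673956 -0.28961726  0.04952287]
fl 3865 ((0.5686752796173096, -0.2901759147644043), 0.035061415284872055)
```

View pics/w4.png

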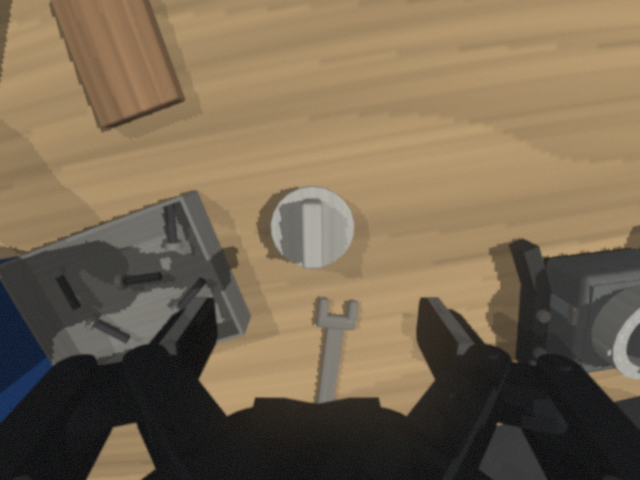

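The cap is standing clear at (312,227): bar yaw about -9.7°, centre (0.5685,-0.290). The tray and spanner are out of the way of the fingers.

Request:
{"name": "apply_moves", "arguments": {"rows": [[[0.02,-0.027,0.3],[0,0,-0.01],0.55],[[0.02,-0.027,0.6],[0,0,-0.01],0.55],[[0.02,-0.027,0.9],[0,0,-0.01],0.55],[[0.02,-0.027,0.9],[0,0,-0.01],0.55]]}}

```text
time: 7.65
ee_pos: [0.5667, -0.2891, 0.1344]
tcp_rot: [179.9, -0.4, 170.4]
wrist_force: [-0.4, 0.6, -1.8]
opening: 0.0473
grasp_force: 0.0
```

Request:
{"name": "apply_moves", "arguments": {"rows": [[[0,0,0.2],[0,0,0],0.55],[[0,0,0.39],[0,0,0],0.55],[[0,0,0.39],[0,0,0],0.55],[[0,0,0.39],[0,0,0],0.1],[[0,0,0.39],[0,0,0],0.1],[[0,0,0.39],[0,0,0],0.1],[[0,0,0.39],[0,0,0],0.1],[[0,0,0.39],[0,0,0],0.1]], "force": 60}}

```text
time: 8.45
ee_pos: [0.5687, -0.2913, 0.1021]
tcp_rot: [-180.0, 0.2, 170.4]
wrist_force: [0.6, 2.0, 6.1]
opening: 0.0147
grasp_force: 59.7
```

Request:
{"name": "apply_moves", "arguments": {"rows": [[[0,0,-0.1],[0,0,0],0.1],[[0,0,-0.3],[0,0,0],0.1],[[0,0,-0.6],[0,0,0],0.1],[[0,0,-0.9],[0,0,0],0.1],[[0,0,-1.0],[0,0,0],0.1],[[0,0,-1.0],[0,0,0],0.1]]}}

```text
time: 9.05
ee_pos: [0.5683, -0.2914, 0.2017]
tcp_rot: [-179.9, 0.2, 170.4]
wrist_force: [0.0, 0.4, -2.0]
opening: 0.0151
grasp_force: 58.7
```

Request:
{"name": "apply_moves", "arguments": {"rows": [[[-0.08,0.25,-0.1],[0,0,0],0.1],[[-0.16,0.55,-0.2],[0,0,0],0.1],[[-0.25,0.9,-0.2],[0,0,0],0.1]]}}

```text
time: 9.35
ee_pos: [0.6075, -0.2062, 0.2192]
tcp_rot: [-180.0, -0.0, 170.3]
wrist_force: [0.4, -0.8, -1.5]
opening: 0.015
grasp_force: 58.8
```

Request:
{"name": "apply_moves", "arguments": {"rows": [[[-0.09,0.35,0],[0,0,0],0.1],[[-0.18,0.65,0],[0,0,0],0.1],[[-0.25,0.9,0],[0,0,0],0.1]]}}

```text
time: 9.65
ee_pos: [0.6473, -0.1202, 0.2175]
tcp_rot: [180.0, -0.2, 170.4]
wrist_force: [-0.2, 0.0, -1.3]
opening: 0.0146
grasp_force: 58.8
```

Request:
{"name": "apply_moves", "arguments": {"rows": [[[-0.09,0.3,0],[0,0,-0.05],0.1],[[-0.18,0.6,0],[0,0,-0.15],0.1],[[-0.25,0.8,0],[0,0,-0.2],0.1],[[-0.256,0.9,0],[0,0,-0.2],0.1],[[-0.256,0.9,0],[0,0,-0.2],0.1],[[-0.256,0.9,0],[0,0,-0.2],0.1]]}}

```text
time: 10.25
ee_pos: [0.6869, -0.0381, 0.219]
tcp_rot: [-180.0, -0.1, 176.3]
wrist_force: [-0.3, -0.2, -2.2]
opening: 0.0147
grasp_force: 58.8
```

Run:
```python
from pot import *
o=sensors.get_obs(); print(o['time'],o['ee_pos'],o['tcp_rot'],o['q'],o['wrist_force'])
grab('wrist','w5');z=load('w5');W=cloud(z);X,Y,Z=W[...,0],W[...,1],W[...,2]
R=(abs(X-.69)<.06)&(abs(Y+.04)<.06)
# flange in hand
for lo,hi in((.11,.13),(.13,.15),(.15,.175),(.08,.088)):
    Q=W[R&(Z>lo)&(Z<hi)]; print(lo,len(Q), cv2.minEnclosingCircle(Q[:,:2].astype(np.float32)) if len(Q)>5 else '',np.median(Q[:,2]) if len(Q) else '')
```

```text
10.25 [ 0.68688874 -0.03814988  0.21903741] [-1.79978854e+02 -8.17688828e-02  1.76345215e+02] [-3.17263233e+00  2.37724659e+01  2.32404295e+01  8.95499075e+01
 -2.04570743e-02  4.82152637e-01] [-0.34506343 -0.16443621 -2.24703711]
0.11 0  
0.13 7151 ((0.6863216161727905, -0.0370187982916832), 0.03497549146413803) 0.1387117435358736
0.15 6348 ((0.6863797903060913, -0.03737076371908188), 0.02663620375096798) 0.166379836888842
0.08 1702 ((0.6812208890914917, -0.03549380227923393), 0.037500716745853424) 0.08371804080907436
```

View pics/w5.png

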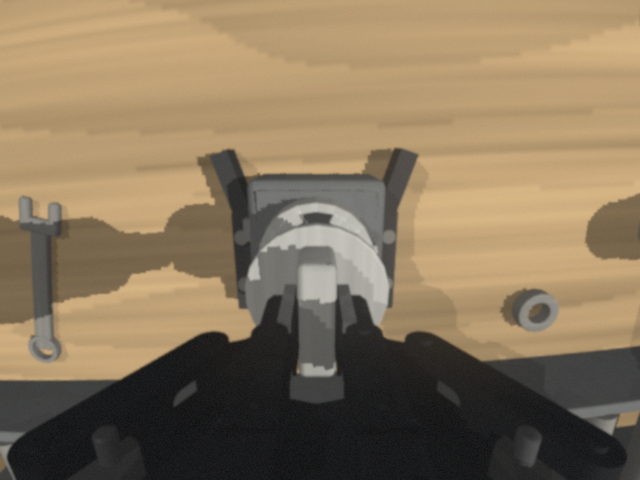

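The cap hangs level over the neck. Its flange is at (317,290), the slot shows at (318,218), and the pot is still home between the cheeks. I'll refine the neck centre with a robust circle fit.

Run:
```python
from pot import *
from scipy.optimize import least_squares
def ring(f,c0,zlo,zhi,r,az=None):
    W=cloud(load(f));Z=W[...,2];P=W[(Z>zlo)&(Z<zhi)][:,:2]
    d=P-c0;P=P[(np.hypot(*d.T)<.05)];c=np.array(c0)
    for _ in range(5):
        d=P-c;a=np.degrees(np.arctan2(d[:,1],d[:,0]));rr=np.hypot(*d.T);E=[]
        for k in range(-180,180,6):
            m=(a>=k)&(a<k+6)&(rr>r-.008)
            if m.sum()>8 and (az is None or abs((k+3-az+180)%360-180)<75):
                q=np.percentile(rr[m],92);E.append(c+q*np.array([np.cos(np.radians(k+3)),np.sin(np.radians(k+3))]))
        E=np.array(E)
        s=least_squares(lambda p:np.hypot(E[:,0]-p[0],E[:,1]-p[1])-p[2],[*c,r],loss='soft_l1',f_scale=.0007)
        c=s.x[:2]
    s2=least_squares(lambda p:np.hypot(E[:,0]-p[0],E[:,1]-p[1])-r,c,loss='soft_l1',f_scale=.0007)
    print(f,len(E),s.x.round(4),s2.x.round(4))
ring('w3',(.6883,-.0375),.0815,.0865,.0365)
ring('w5',(.6883,-.0375),.0815,.0865,.0365,176)
ring('w5',(.6863,-.037),.136,.142,.035)
W=cloud(load('w5'));Z=W[...,2];Q=W[(abs(W[...,0]-.69)<.05)&(abs(W[...,1]+.037)<.05)&(Z>.160)&(Z<.175)]
print(cv2.minAreaRect(Q[:,:2].astype(np.float32)),np.median(Q[:,2]))
```

```text
w3 60 [ 0.6878 -0.0376  0.0361] [ 0.6878 -0.0376]
w5 25 [ 0.6877 -0.0376  0.0362] [ 0.688  -0.0376]
w5 41 [ 0.6862 -0.037   0.0341] [ 0.6872 -0.0371]
((0.6861303448677063, -0.03691284358501434), (0.04186226427555084, 0.04746310040354729), 48.320037841796875) 0.16652273045296734
```

Request:
{"name": "apply_moves", "arguments": {"rows": [[[-0.013,-0.005,0.1],[0,0,0],0.1],[[-0.013,-0.005,0.2],[0,0,0],0.1],[[-0.013,-0.005,0.3],[0,0,0],0.1],[[-0.013,-0.005,0.36],[0,0,0],0.1],[[-0.013,-0.005,0.36],[0,0,0],0.1]]}}

```text
time: 10.8
ee_pos: [0.6881, -0.0382, 0.1822]
tcp_rot: [-180.0, -0.1, 176.4]
wrist_force: [-0.4, 0.8, -2.0]
opening: 0.015
grasp_force: 58.7
```

Request:
{"name": "apply_moves", "arguments": {"rows": [[[0,0,0.02],[0,0,0],0.1],[[0,0,0.04],[0,0,0],0.1],[[0,0,0.06],[0,0,0],0.1],[[0,0,0.06],[0,0,0],0.1]]}}

```text
time: 11.2
ee_pos: [0.6888, -0.038, 0.1783]
tcp_rot: [-180.0, 0.1, 176.4]
wrist_force: [0.2, -0.2, 2.3]
opening: 0.0149
grasp_force: 59.3
```

Request:
{"name": "apply_moves", "arguments": {"rows": [[[0,0,0.02],[0,0,0],0.1],[[0,0,0.04],[0,0,0],0.1],[[0,0,0.06],[0,0,0],0.1],[[0,0,0.06],[0,0,0],0.1]]}}

```text
time: 11.6
ee_pos: [0.6888, -0.038, 0.172]
tcp_rot: [180.0, 0.0, 176.4]
wrist_force: [0.7, 1.0, 3.4]
opening: 0.0147
grasp_force: 59.6
```

Request:
{"name": "apply_moves", "arguments": {"rows": [[[0,0,0.01],[0,0,0],0.1],[[0,0,0.02],[0,0,0],0.1],[[0,0,0.02],[0,0,0],0.1],[[0,0,0.02],[0,0,0],0.1]]}}

```text
time: 12.0
ee_pos: [0.6889, -0.038, 0.1701]
tcp_rot: [180.0, 0.0, 176.4]
wrist_force: [0.2, 0.8, 4.5]
opening: 0.0146
grasp_force: 59.8
```

Request:
{"name": "apply_moves", "arguments": {"rows": [[[0,0,0.003],[0,0,0.1],0.1],[[0,0,0.003],[0,0,0.2],0.1],[[0,0,0.003],[0,0,0.35],0.1],[[0,0,0.003],[0,0,0.5],0.1],[[0,0,0.003],[0,0,0.65],0.1],[[0,0,0.003],[0,0,0.65],0.1]]}}

```text
time: 12.6
ee_pos: [0.6889, -0.0382, 0.1701]
tcp_rot: [180.0, 0.1, 156.7]
wrist_force: [0.0, 0.1, 5.5]
opening: 0.0146
grasp_force: 59.9
```

Run:
```python
from h import *
o=sensors.get_obs(); print(o['ee_pos'],o['tcp_rot'],o['wrist_force'],o['torque'],o['grasp_force'])
```

```text
[ 0.68891864 -0.03824368  0.17008236] [1.79998084e+02 6.32137272e-02 1.56736009e+02] [0.00980923 0.14655674 5.52372794] [-0.08346381 -0.0895151  -0.02487894] 59.93914604187012
```

Turning freely with low torque. Another 20°.

Request:
{"name": "apply_moves", "arguments": {"rows": [[[0,0,0],[0,0,0.15],0.1],[[0,0,0],[0,0,0.3],0.1],[[0,0,0],[0,0,0.45],0.1],[[0,0,0],[0,0,0.6],0.1],[[0,0,0],[0,0,0.67],0.1],[[0,0,0],[0,0,0.67],0.1],[[0,0,0],[0,0,0.67],0.1]]}}

```text
time: 13.3
ee_pos: [0.6889, -0.0383, 0.1701]
tcp_rot: [180.0, 0.1, 136.8]
wrist_force: [0.4, -0.7, 5.5]
opening: 0.0147
grasp_force: 59.9
```

Run:
```python
from pot import *
o=sensors.get_obs(); print(o['ee_pos'],o['tcp_rot'],o['wrist_force'],o['torque'],o['grasp_force'])
grab('scene','s6');grab('wrist','w6')
W=cloud(load('w6'));X,Y,Z=W[...,0],W[...,1],W[...,2];R=(abs(X-.688)<.055)&(abs(Y+.038)<.055)
for lo,hi in((.085,.098),(.112,.125)):
    Q=W[R&(Z>lo)&(Z<hi)]; print(len(Q),np.median(Q[:,2]),cv2.minEnclosingCircle(Q[:,:2].astype(np.float32)),cv2.minAreaRect(Q[:,:2].astype(np.float32)))
Q=W[R&(Z>.056)&(Z<.063)];print(cv2.minAreaRect(Q[:,:2].astype(np.float32)))
```

```text
[ 0.68889596 -0.03834321  0.17010385] [1.79983110e+02 6.47421626e-02 1.36776526e+02] [ 0.390271   -0.74696995  5.53102676] [-0.16950271 -0.10537039 -0.04267334] 59.93976652622223
7104 0.08971408100539274 ((0.687380313873291, -0.03703619912266731), 0.03607575222849846) ((0.6809271574020386, -0.03064582496881485), (0.070390984416008, 0.0534222275018692), 46.77056121826172)
5435 0.11754959599943635 ((0.6887653470039368, -0.036985691636800766), 0.026587190106511116) ((0.6894808411598206, -0.03467588499188423), (0.03869812190532684, 0.051483191549777985), 70.57012939453125)
((0.687249481678009, -0.037828896194696426), (0.09413418173789978, 0.09240271151065826), 86.17874908447266)
```

View pics/w6.png

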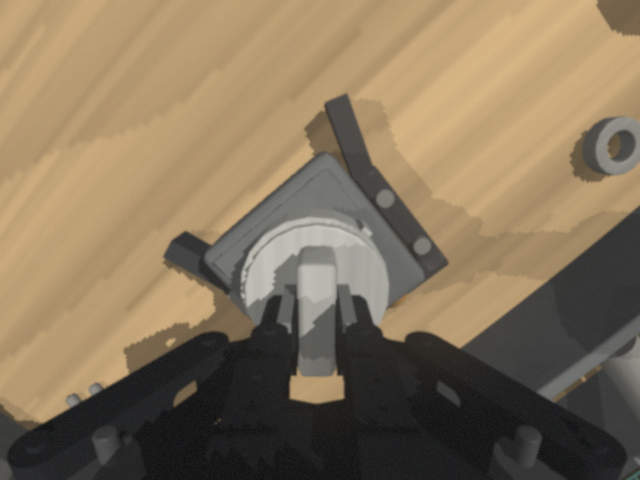

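The cap's flange is seated on the rim (top at z=0.0897). The bar at (317,310) is turned 39.6° from the slots, and the pot is still home and square. Handing in.

```bash
python3 -c "
from h import *
print(bot.job_done())"
```

```text
the job is handed in; nothing more can be done
None
```

I handed the job in at about 13 s: the pot is home in the fork, the cap is seated in its neck and turned about 40° clockwise, short of the lock, and the gripper is still holding it by its bar; the hand-in returned no verdict.

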